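# Tighten the lap's clamp ring with a pin spanner

## Task

The lap on the sharpening hone is only finger-tight: take the pin spanner out of the wooden tray, set both of its pins in the two holes of the lap's clamp ring and turn the ring clockwise until it comes up against its stop. Then lift the spanner off and leave it lying flat, pins down, on the rubber mat. Keep the gripper itself off the lap, and leave the other things on the bench where they are.

Things in the scene. Friction and masses are not known exactly. Their poses are not given: they have to be found in the camera images.
- spanner_pins (a point): Steel two-pin fork spanner, 280 g, 175 mm long: point midway between its pins, on the head's underside. x runs from handle to head, y along the pin line, z up. Pins 7 mm across, round-nosed, 9 mm long, to -z at y = -22 and +22 mm. Head 8 mm thick, 62 mm wide. Starts level in the tray, pins down; laid on a flat surface it rests on pins and handle end, handle 2 degrees down.
- spanner_neck (a point): Centre of the spanner's bare steel neck, 62 mm behind the pin line, near its balance point; axes as spanner_pins. The neck is a bar 20 mm wide (y), 8 mm thick (z), from 32 to 90 mm behind the pins. In the tray it spans the finger trough, this point 22 mm above the trough's floor, and is the only part that can be gripped there.
- spanner_handle (a point): Centre of the spanner's black handle, 125 mm behind the pin line, half-way up; axes as spanner_pins, 4 mm higher. The handle is 26 mm wide (y), 14 mm thick (z) and runs from 90 to 166 mm behind the pins.
- ring_top (a point): Centre of the top face of the clamp ring, a steel disc 69 mm across, 2 mm proud of the lap and 105 mm above the bench. Turns with the ring: y along the line through its two holes, z up. Holes 10 mm across, 12 mm deep, at y = -22 and +22 mm; the spanner fits either way round (half a turn apart), its underside on this face, with some 0.1 rad of play.
- clamp_ring (a joint): Angle of the clamp ring, rad, growing as it is turned clockwise seen from above (tightened). It starts between 0.3 and 0.7 and meets its hard stop at 1.60. It turns stiffly (0.5 N m) and stays where it is left.
- lap: Round lap of the hone, 150 mm across, 15 mm thick, its dark face 103 mm above the bench; origin on the spindle axis at bench level. Spindle locked: neither it nor the hone moves. Below it the hone's grey case, 180 x 170 mm, 78 mm high, centred on the axis: 24 mm of room under the handle where it passes over the case.
- mat_top (a point): Centre of the top of the thin black rubber mat, 240 mm (x) by 130 mm (y), 3 mm thick, fixed to the bench between hone and tray, empty: for laying the spanner on.
- tray: Fixed wooden tool tray, 214 mm (x) by 144 mm (y), 38 mm high; origin at the centre of its underside, x towards the tool heads. Spanner lane at y = +32 mm, wrench lane at y = -38 mm; the tools lie below the top of the wood and lift straight up. A finger trough (x from -20 to 36 mm), floor 6 mm above the bench, crosses it from side to side.
- wrench: Bystander: steel open-end wrench, 165 mm long, in the other lane of the tray (origin under the middle of its shank).
- pliers: Bystander: pliers lying flat, 135 mm long, at the left (+y) side.
- hammer: Bystander: small hammer lying flat, 200 mm long, at the right (-y) side.
- jar: Bystander: closed jar, 64 mm across, 58 mm high, at the back.
- compound_bar: Bystander: red-brown bar of polishing compound, 110 x 50 x 32 mm, at the back.
- ring_clamp: Bystander: wooden ring clamp, 130 mm long, 24 mm high, lying at the back.
- caliper: Bystander: caliper lying flat, 200 mm long, at the back.
Things that resemble listed ones, but are neither listed nor needed, are in the scene too. What is shaped like the part that bears spanner_pins but blue or purple is not meant.

How it is judged:
By the outcome, as a careful person would: the job done as asked, in the order asked, and still so for the second after the job is handed in, with the robot touching nothing.
It also fails if it takes over 61 s, if anything falls off the work surface, if the arm or the gripper's body presses on something with over 40 N, if the wrist force passes 120 N, or if a joint passes its speed limit or range.

## Robot

A 6-joint arm with a two-finger parallel gripper is mounted at the origin on the work surface. World frame = base frame: x ahead of the robot, y to its left, z up, the work surface at z = 0. Lengths are in m, angles in rad, forces in N, time in s.
With the tool pointing down it reaches from about 0.35 to 0.85 m from the base axis. Payload 8.1 kg.
Tool frame: the origin (TCP) lies at the very end of the fingers, on their centre line; the grasp point (between the pads) lies 19 mm behind it; z points along the fingers, y is the line along which they close (so a half turn about z gives the same grasp; the last joint's range is limited). The gripper opens to 93 mm and grips with 3 to 60 N. Pads are 15 mm wide; open, the fingers measure 128 mm over their backs; the gripper's body (75 mm by 188 mm) begins 65 mm behind the grasp point.
Start: joints at [-1.431, 0.13, 1.488, -0, 1.523, -0.085], TCP at [0.134, -0.585, 0.219] pointing down, gripper open.
Joint ranges: [-2.96, 2.96], [-0.89, 2.26], [0.02, 2.5], [-1.34, 4.48], [0, 2.73], [-2.66, 2.66]. Speed limits (rad/s): [2.39, 2.39, 2.79, 3.14, 3.14, 3.14].

## Interface

Orientations are given as a rotation vector (axis times angle).
In Python, from plant import robot gives the robot as it stands. The module is installed in compiled form; this text tells all that it offers.
- The arm moves only by the tool play_rows, never from a script. Its argument "increments" is text: rows parted by semicolons, each of 5 numbers parted by spaces: the shift along the tool's x, y, z in mm, then the turn about the tool's z in degrees, then the closure, from -1 (fully open) to 1 (shut). In form: dx dy dz yaw claw; .... A call has 1 to 20 rows; each row is the pose to reach, as a shift and turn from the pose commanded when the call began, along the tool's axes at that moment; what a row does not reach only later rows make up. A row lasts 1/10 s, in which the tool goes at most 50 mm and 8.59 degrees, less where a joint would pass 70% of its speed; a pose out of reach is approached as far as the arm can. A call with a gripper value outside its range is refused whole. The fingers move at their own pace and stop on an object; "force" is the grip in N (left out, the last holds). Time passes only in rows, so rows that repeat a pose let the fingers close. It gives the time, the measured TCP pose, the force, the opening and the grip force at its end, in the units of the state.
- robot.read_state(): the state, without advancing time (a new reading comes with each control period).
- robot.read_camera(name): name is "side" or "top" or "wrist"; returns the picture (400x640x3 uint8, blue, green, red); there is no depth.
- robot.calibration(name): a dict with "vertical_fov" (degrees; the focal length in pixels is half the picture's height over the tangent of half this angle, whatever the lens; pixels are square), "cx", "cy" (the principal point, pixels), "rvec" (rotation vector, rad) and "tvec" (3), from world to camera coordinates, as OpenCV has them. Camera axes: x right, y down, z forward; pixel columns grow to the right and rows downward; lengths in m; the calibration is good to about 2 mm. A picture is of the moment at which its call begins: read the wrist's pose just before it. calibration takes no time and is no camera call; for the wrist camera it gives the pose at the moment of the call.
- robot.close_job(): hands the job in; it is judged then, once.
Trained networks look in the newest picture that a camera, given by its name, has taken for a name from the list of things; names that differ only in an ending like _2 or _b are one class to them, and where a whole thing is asked for, a point or a joint stands for the part that bears it (a point fixed in the world has none). Each returns a list of dicts, best first, with "conf" (0 to 1); they miss things now and then, are a little off and sometimes report something else, mostly with a low value. They report only what shows in the picture. A call takes as long as a camera call. They do not tell look-alikes from the thing itself.
- robot.recognise(camera, query): "centre" ([x, y, z] in m, in world coordinates, good to about 4 mm: the middle of the surface that is visible of it).
- robot.regions_of(camera, query): "pixels" (400x640 bool, what is visible of it).
- robot.landmark_of(camera, query): "centre" ([x, y, z] in m, in world coordinates, good to about 4 mm: a listed point, or the origin of a listed thing).
The state is a dict: "t": time; "q": joint angles; "dq": joint speeds; "joint_torque": joint torques, N m; "tool_pos": TCP position; "orientation": TCP orientation; "force": force on the tool from outside, world axes, zero at the start; "wrist_torque": the same for the moment, N m; "opening": finger opening in m; "gripper_force": force on a finger pad.
Only numpy, scipy, OpenCV 4.12 (cv2) and the standard library are available. Lean on these libraries where they do the work, as an engineer would, in place of code of your own. Each camera call takes 0.05 s, during which the arm holds its last target. There are 200 camera calls.

## Working session

There is one attempt and no reset: what is moved stays moved. The work goes in short steps, Python scripts to look and compute and a tool call to move; the robot and the scene stay as the last step left them, time stands still between calls to the robot, and variables do not carry over. Pictures are saved under pics/ and viewed, at most 11 in all, crops included, and the job is handed in when it is done.

Besides the shell and the picture viewer there is one more tool, called as name(argument=value, ...) on one line, values as JSON. play_rows: Moves the arm, as the interface text tells. Its arguments: {"type":"object","properties":{"increments":{"type":"string"},"force":{"type":"number"}},"required":["increments"]}

```bash
mkdir -p pics; cat > h.py <<'E'
import numpy as np, cv2
from plant import robot
def cal(n):
    c=robot.calibration(n); f=200/np.tan(np.radians(c["vertical_fov"])/2)
    K=np.array([[f,0,c["cx"]],[0,f,c["cy"]],[0,0,1]]); R=cv2.Rodrigues(np.array(c["rvec"],float))[0]
    return K,R,np.array(c["tvec"],float)
def ray(n,uv,z):
    K,R,t=cal(n) if isinstance(n,str) else n
    uv=np.atleast_2d(uv).astype(float); d=(np.linalg.inv(K)@np.c_[uv,np.ones(len(uv))].T).T@R
    o=-R.T@t; return o+d*((z-o[2])/d[:,2])[:,None]
def proj(n,P):
    K,R,t=cal(n) if isinstance(n,str) else n
    p=(np.atleast_2d(P)@R.T+t)@K.T; return p[:,:2]/p[:,2:]
E
python3 - <<'E'
from h import *
for n in("top","side","wrist"):
    im=robot.read_camera(n); cv2.imwrite(f"pics/{n}0.png",im)
    K,R,t=cal(n); print(n,K[0,0],-R.T@t, R[2])
    if n!="wrist":
      for q in("spanner_pins","spanner_neck","spanner_handle","ring_top","mat_top","tray","lap"):
        print(q,[(np.round(d["centre"],3).tolist(),round(d["conf"],2),proj(n,d["centre"]).round().tolist()[0]) for d in robot.landmark_of(n,q)][:4])
s=robot.read_state();print(s["t"],s["tool_pos"],s["orientation"])
E
```

```text
top 427.3329757673805 [ 0.41640637 -0.00393423  1.2396235 ] [ 0.08634278 -0.02519814 -0.99594677]
spanner_pins [([0.263, 0.304, 0.007], 0.93, [200.0, 284.0]), ([0.562, -0.179, 0.026], 0.86, [373.0, 184.0]), ([0.359, -0.423, 0.009], 0.63, [456.0, 257.0])]
spanner_neck [([0.297, -0.423, 0.012], 0.83, [456.0, 279.0]), ([0.495, -0.192, 0.028], 0.67, [378.0, 207.0]), ([0.241, 0.246, 0.013], 0.66, [220.0, 293.0])]
spanner_handle [([0.234, 0.185, 0.005], 0.93, [242.0, 296.0]), ([0.431, -0.211, 0.028], 0.67, [384.0, 230.0]), ([0.231, -0.424, 0.006], 0.58, [455.0, 302.0])]
ring_top [([0.483, 0.266, 0.104], 0.7, [210.0, 205.0])]
mat_top [([0.524, 0.003, 0.005], 0.64, [310.0, 195.0])]
tray [([0.498, -0.226, -0.001], 0.78, [387.0, 207.0]), ([0.742, 0.092, 0.001], 0.55, [281.0, 121.0])]
lap [([0.483, 0.266, -0.003], 0.95, [218.0, 207.0]), ([0.766, -0.236, 0.0], 0.51, [392.0, 117.0])]
side 403.2022926885681 [0.19261472 0.81110753 0.84405346] [ 0.28287023 -0.70885438 -0.64615007]
spanner_pins [([0.556, -0.178, 0.022], 0.82, [329.0, 191.0]), ([0.358, -0.423, 0.01], 0.78, [404.0, 166.0]), ([0.26, 0.3
[... 206 characters left out ...]
[([0.234, 0.189, 0.008], 0.71, [401.0, 309.0]), ([0.431, -0.213, 0.028], 0.62, [369.0, 191.0]), ([0.232, -0.427, 0.006], 0.57, [439.0, 173.0])]
ring_top [([0.489, 0.266, 0.103], 0.85, [291.0, 278.0]), ([0.43, -0.21, 0.028], 0.34, [369.0, 192.0])]
mat_top [([0.527, -0.001, 0.004], 0.74, [318.0, 232.0]), ([0.484, 0.263, 0.104], 0.23, [293.0, 278.0])]
tray [([0.494, -0.224, -0.003], 0.75, [351.0, 193.0])]
lap [([0.511, -0.462, -0.003], 0.71, [366.0, 155.0]), ([0.485, 0.267, -0.002], 0.66, [295.0, 306.0])]
wrist 356.5280026116437 [ 0.2022995  -0.56924293  0.38307665] [-0.24643633 -0.05526633 -0.96758192]
0.85 [ 0.13376408 -0.58491363  0.21865232] [ 3.12171871e+00  3.52363466e-01 -2.44900442e-05]
```

View top.

View pics/top0.png

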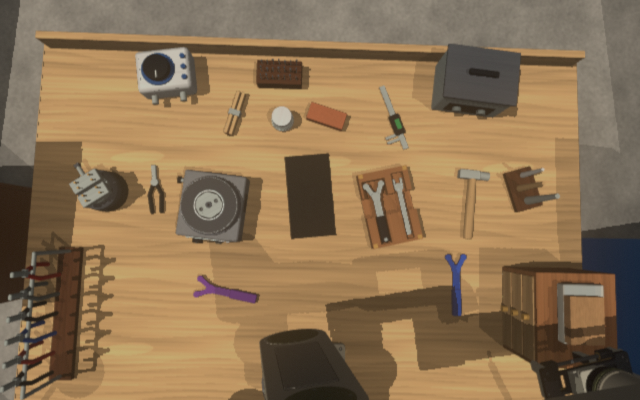

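```bash
python3 - <<'E'
import cv2,numpy as np
im=cv2.imread("pics/top0.png")
a=cv2.resize(im[155:275,330:430],None,fx=4,fy=4,interpolation=cv2.INTER_CUBIC)
b=cv2.resize(im[155:275,150:250],None,fx=4,fy=4,interpolation=cv2.INTER_CUBIC)
cv2.imwrite("pics/crop0.png",np.hstack([a,b]))
E
```

```text
(no output)
```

View pics/crop0.png

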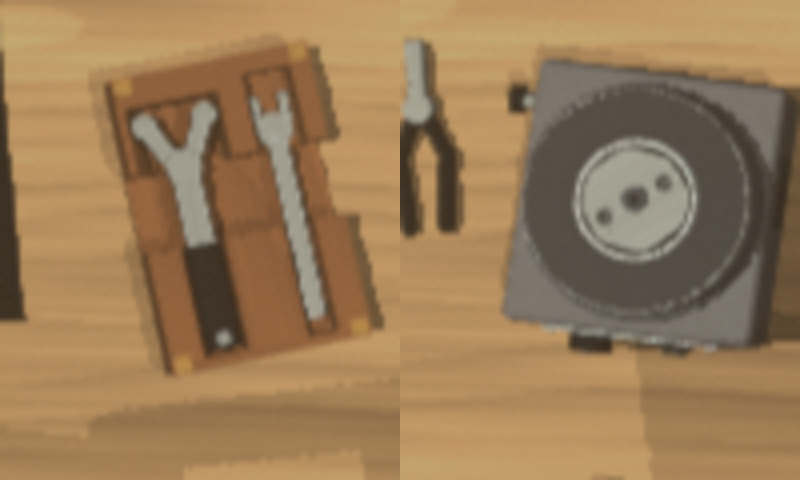

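The top view shows the steel spanner in the tray's left lane (head at 373,184), the ring holes at (201,209) and (216,201), and the mat at (310,195). Three things could be taken for the spanner: the steel one at (373,184), a blue one at (456,257) and a purple one at (200,284). I choose the steel one in the tray, and the crop confirms it.

play_rows(increments="440 -300 30 0 -0.1;440 -300 30 0 -0.1;440 -300 30 0 -0.1;440 -300 30 0 -0.1;440 -300 30 0 -0.1;440 -300 30 0 -0.1;440 -300 30 0 -0.1;440 -300 30 0 -0.1;440 -300 30 0 -0.1;440 -300 30 0 -0.1;440 -300 30 0 -0.1;440 -300 30 0 -0.1;440 -300 30 0 -0.1;440 -300 30 0 -0.1")

```text
t: 2.25
tool_pos: [0.4953, -0.1951, 0.1887]
orientation: [3.122, 0.351, -0.0]
force: [-1.0, -0.4, -0.4]
opening: 0.051
gripper_force: 0.0
```

```bash
python3 - <<'E'
from h import *
im=robot.read_camera("wrist"); cv2.imwrite("pics/w1.png",im)
C=cal("wrist")
for q in("spanner_pins","spanner_neck","spanner_handle"):
    print(q,[(np.round(d["centre"],3).tolist(),round(d["conf"],2),proj(C,d["centre"]).round().tolist()[0]) for d in robot.landmark_of("wrist",q)][:3])
s=robot.read_state();print(s["t"],s["tool_pos"],s["orientation"],s["q"],s["opening"],s["force"])
# ring holes and mat corners from top pic
T=cal("top");h=ray(T,[[201,209],[215.75,200.75]],.105);d=h[0]-h[1];print(h,h.mean(0),np.degrees(np.arctan2(d[1],d[0]))-90,np.hypot(*d[:2]))
g=cv2.cvtColor(cv2.imread("pics/top0.png"),cv2.COLOR_BGR2GRAY)
m=(g<70).astype(np.uint8);n,l,st,c=cv2.connectedComponentsWithStats(m);k=l[195,310]
p=np.argwhere(l==k)[:,::-1].astype(np.float32);r=cv2.minAreaRect(ray(T,p,.003)[:,:2].astype(np.float32));print(r)
E
```

```text
spanner_pins [([0.558, -0.183, 0.029], 0.88, [315.0, 113.0])]
spanner_neck [([0.496, -0.194, 0.026], 0.96, [312.0, 182.0])]
spanner_handle [([0.434, -0.207, 0.028], 0.68, [311.0, 246.0])]
2.45 [ 0.49531094 -0.1953706   0.18879975] [3.12185207e+00 3.49601951e-01 2.81397601e-04] [-4.71948242e-01 -3.71231109e-02  1.71554557e+00 -9.07703549e-05
  1.46289595e+00  8.75816256e-01] 0.05093333399692038 [-0.60713651 -0.14393909 -0.08137332]
[[0.4712664  0.28723699 0.105     ]
 [0.49416839 0.24962888 0.105     ]] [0.48271739 0.26843293 0.105     ] 31.339914569236086 0.04403261774360947
((0.5248680710792542, 0.0022377893328666687), (0.23613455891609192, 0.1268489509820938), 6.519825458526611)
```

View pics/w1.png

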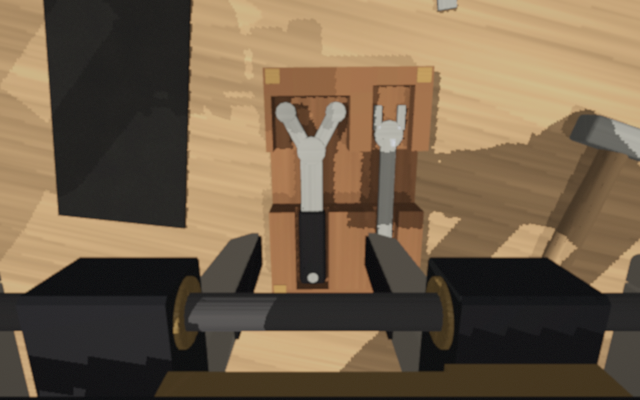

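The spanner is centred under the open fingers, its neck at (312,182) across the trough. The landmark and TCP agree within 2 mm, so I descend and grip.

play_rows(increments="1 -1 50 0 -0.1;1 -1 100 0 -0.1;1 -1 140 0 -0.1;1 -1 160 0 -0.1;1 -1 170 0 -0.1;1 -1 177 0 -0.1;1 -1 177 0 -0.1;1 -1 177 0 1;1 -1 177 0 1;1 -1 177 0 1;1 -1 177 0 1;1 -1 177 0 1;1 -1 177 0 1", force=40)

```text
t: 3.75
tool_pos: [0.4969, -0.1933, 0.0121]
orientation: [3.121, 0.353, 0.001]
force: [-1.1, 0.3, 5.4]
opening: 0.0193
gripper_force: 40.0
```

play_rows(increments="0 0 -30 0 1;0 0 -60 0 1;0 0 -100 0 1;30 -90 -100 -20 1;55 -186 -100 -40 1;55 -186 -100 -60 1;55 -186 -100 -90 1;55 -186 -100 -90 1;55 -186 -100 -90 1;55 -186 -100 -90 1;55 -186 -100 -90 1;55 -186 -100 -90 1;55 -186 -100 -90 1;55 -186 -100 -90 1")

```text
t: 5.15
tool_pos: [0.508, 0.0005, 0.1108]
orientation: [-1.95, -2.461, 0.001]
force: [-0.1, 0.4, -2.2]
opening: 0.0196
gripper_force: 40.0
```

play_rows(increments="0 0 0 -84 1;0 0 0 -84 1;0 0 0 -84 1;0 0 0 -84 1;0 0 0 -84 1;0 0 0 -84 1;0 0 0 -84 1;0 0 0 -84 1;0 0 0 -84 1;0 0 0 -84 1;0 0 0 -84 1;0 0 0 -84 1")

```text
t: 6.35
tool_pos: [0.5083, 0.0005, 0.1112]
orientation: [0.183, -3.135, -0.0]
force: [0.0, 0.3, -2.7]
opening: 0.0194
gripper_force: 40.0
```

```bash
python3 - <<'E'
from h import *
im=robot.read_camera("wrist"); cv2.imwrite("pics/w2.png",im)
C=cal("wrist")
for q in("spanner_pins","spanner_neck","spanner_handle","mat_top"):
    print(q,[(np.round(d["centre"],3).tolist(),round(d["conf"],2),proj(C,d["centre"]).round().tolist()[0]) for d in robot.landmark_of("wrist",q)][:3])
s=robot.read_state();print(s["t"],s["tool_pos"],s["orientation"],s["q"],s["opening"],s["force"])
E
```

```text
spanner_pins []
spanner_neck [([0.508, -0.002, 0.126], 0.73, [307.0, 261.0])]
spanner_handle [([0.573, 0.007, 0.131], 0.78, [311.0, 390.0])]
mat_top []
6.6 [5.08679918e-01 4.09405600e-04 1.11565208e-01] [ 1.86491244e-01 -3.13593547e+00 -4.97197256e-05] [-1.00028019e-01 -3.88102326e-02  1.86210603e+00  1.31187168e-05
  1.31841724e+00 -1.78962590e+00] 0.019346752731227566 [ 0.1741394  -0.00403075 -2.45818864]
```

View pics/w2.png

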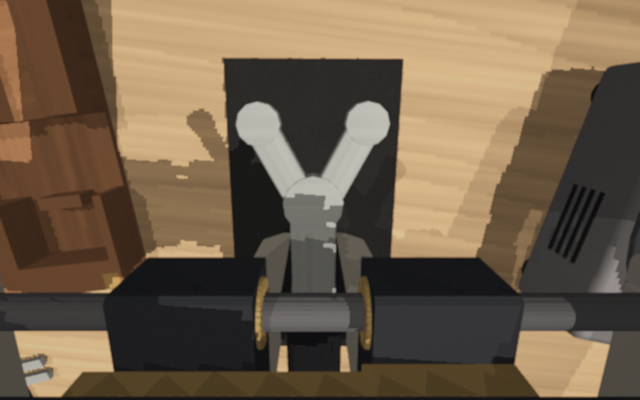

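The spanner hangs level and is centred over the mat, pins at about (258,122) and (368,122). I set it down.

play_rows(increments="0 0 50 0 1;0 0 80 0 1;0 0 95 0 1;0 0 102 0 1;0 0 106 0 1;0 0 107 0 1;0 0 107 0 1;0 0 107 0 0.4;0 0 107 0 0.1;0 0 107 0 0.0;0 0 107 0 0.0;0 0 107 0 0.0", force=40)

```text
t: 7.8
tool_pos: [0.5089, 0.0004, 0.0048]
orientation: [-0.188, 3.136, -0.0]
force: [0.6, -0.0, 0.2]
opening: 0.0462
gripper_force: 0.0
```

play_rows(increments="-20 0 0 0 0;-40 0 0 0 0;-42 0 0 0 0;-42 0 0 0 1;-42 0 0 0 1;-42 0 0 0 1;-42 0 0 0 1;-42 0 0 0 1;-42 0 0 0 1", force=60)

```text
t: 8.7
tool_pos: [0.5499, 0.0054, 0.0044]
orientation: [0.188, -3.135, -0.0]
force: [-0.9, 0.0, -1.9]
opening: 0.0258
gripper_force: 60.0
```

play_rows(increments="0 0 -20 0 1;0 0 -60 0 1;0 0 -110 0 1;0 0 -155 0 1;-30 50 -155 -8 1;-45 100 -155 -16 1;-60 150 -155 -24 1;-75 200 -155 -24 1;-90 250 -155 -24 1;-105 300 -155 -24 1;-105 333 -155 -24.4 1;-105 333 -155 -24.4 1;-105 333 -155 -24.4 1")

```text
t: 10.0
tool_pos: [0.6139, 0.3501, 0.1584]
orientation: [0.851, -3.023, 0.001]
force: [-0.7, -1.5, -2.8]
opening: 0.0254
gripper_force: 60.0
```

```bash
python3 - <<'E'
from h import *
s=robot.read_state();print(s["t"],s["tool_pos"],s["orientation"],s["q"],s["opening"],s["force"],s["wrist_torque"])
im=robot.read_camera("wrist"); cv2.imwrite("pics/w3.png",im)
C=cal("wrist")
for q in("spanner_pins","spanner_neck","ring_top"):
    print(q,[(np.round(d["centre"],3).tolist(),round(d["conf"],2),proj(C,d["centre"]).round().tolist()[0]) for d in robot.landmark_of("wrist",q)][:3])
im=robot.read_camera("side"); cv2.imwrite("pics/s3.png",cv2.resize(im[150:350,200:420],None,fx=3,fy=3))
E
```

```text
10.0 [0.61389446 0.35010815 0.15842084] [ 8.50802087e-01 -3.02274436e+00  6.61150633e-04] [ 4.45883123e-01  4.49884716e-01  1.21734267e+00 -1.77803617e-04
  1.47581060e+00 -1.67363285e+00] 0.02541226022828273 [-0.68435185 -1.48730862 -2.78748832] [ 0.08856748 -0.25490241  0.00142059]
spanner_pins [([0.632, 0.361, 0.166], 0.32, [316.0, 296.0])]
spanner_neck [([0.579, 0.329, 0.166], 0.89, [316.0, 172.0])]
ring_top []
```

View pics/w3.png

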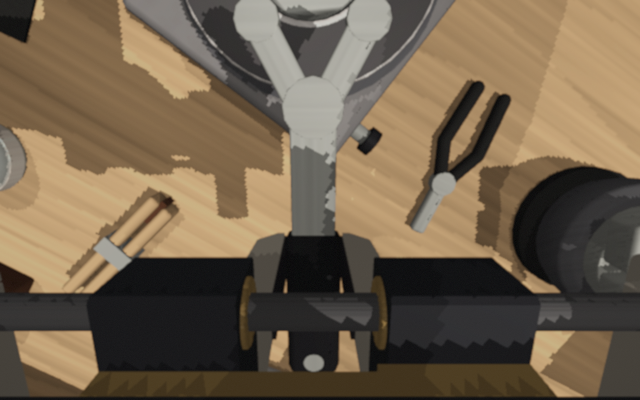

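View pics/s3.png

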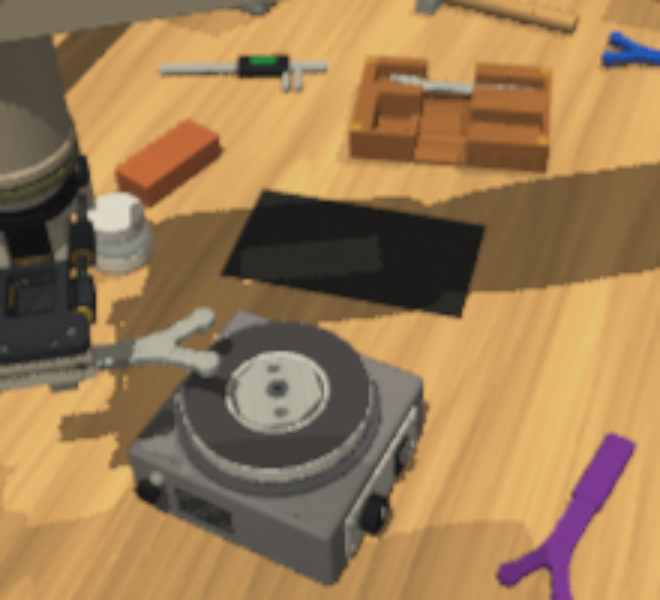

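The wrist picture shows pins at (257,18) and (368,18) with the holes hidden. I move beside the ring to see pins and holes in one picture.

play_rows(increments="35 40 0 0 1;70 80 0 0 1;70 80 0 0 1;70 80 0 0 1;70 80 0 0 1")

```text
t: 10.75
tool_pos: [0.5147, 0.38, 0.1605]
orientation: [-0.845, 3.024, -0.0]
force: [0.4, -0.8, -2.5]
opening: 0.0249
gripper_force: 60.0
```

```bash
python3 - <<'E'
from h import *
s=robot.read_state();C=cal("wrist")
im=robot.read_camera("wrist"); cv2.imwrite("pics/w4.png",im)
np.savez("w4.npz",K=C[0],R=C[1],t=C[2],p=s["tool_pos"],o=s["orientation"])
print(s["t"],s["tool_pos"],s["orientation"],proj(C,[.4827,.2684,.105]))
for q in("spanner_pins","ring_top"):
    print(q,[(np.round(d["centre"],3).tolist(),round(d["conf"],2),proj(C,d["centre"]).round().tolist()[0]) for d in robot.landmark_of("wrist",q)][:3])
cv2.imwrite("pics/w4c.png",cv2.resize(im[0:200,60:460],None,fx=2,fy=2,interpolation=cv2.INTER_CUBIC))
E
```

```text
10.75 [0.51471533 0.37999239 0.16053663] [-8.45028708e-01  3.02380895e+00 -2.64058767e-05] [[178.28478458  77.1520164 ]]
spanner_pins []
ring_top [([0.486, 0.27, 0.105], 0.73, [178.0, 84.0])]
```

View pics/w4c.png

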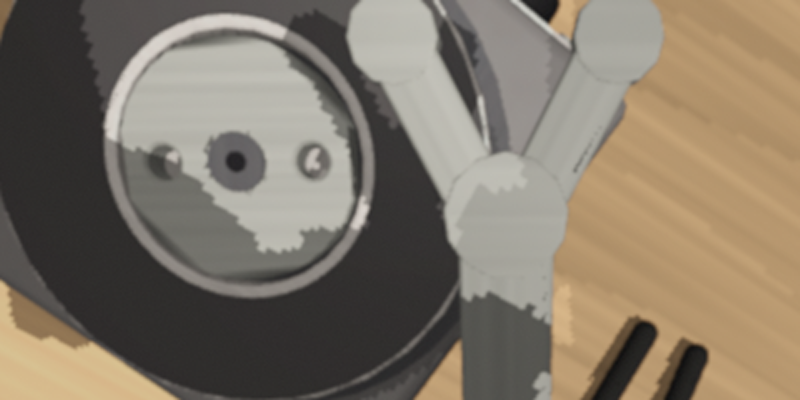

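```bash
python3 - <<'E'
from h import *
d=np.load("w4.npz");C=(d["K"],d["R"],d["t"]);p=d["p"];R=cv2.Rodrigues(d["o"])[0]
H=ray(C,[[142,80.5],[217,80.5]],.105)
def rep(n,X):
    v=X[1]-X[0];L=(X-p)@R
    print(n,"sep",np.linalg.norm(v)*1e3,"mid tool mm",L.mean(0)*1e3,"line deg in tool",np.degrees(np.arctan2(*(L[1]-L[0])[[0,1]])),X.mean(0))
rep("holes",H)
for z in(.172,.176,.180):rep(f"pins{z}",ray(C,[[256,19.5],[369.5,19]],z))
E
```

```text
holes sep 43.96181792083647 mid tool mm [ 83.470051   -78.26269845  55.42400038] line deg in tool 0.0022851545173951417 [0.48401529 0.26982293 0.105     ]
pins0.172 sep 44.43218167226129 mid tool mm [101.87414753  -0.15836015 -11.65200982] line deg in tool 0.23828289230153465 [0.42766123 0.32703665 0.172     ]
pins0.176 sep 43.26946189086625 mid tool mm [101.01470851  -0.15973811 -15.65042454] line deg in tool 0.23828289230147476 [0.42838942 0.32747902 0.176     ]
pins0.18 sep 42.10674210947127 mid tool mm [100.15526948  -0.16111607 -19.64883926] line deg in tool 0.23828289230158117 [0.42911762 0.32792139 0.18      ]
```

Holes are 43.96 mm apart and pins about 44 mm, and the lines are parallel within 0.3°. The needed shift is -18, -78 mm.

play_rows(increments="-10 -40 0 0 1;-18 -78 0 0 1;-18 -78 0 0 1;-18 -78 20 0 1;-18 -78 40 0 1;-18 -78 42 0 1;-18 -78 42 0 1;-18 -78 42 0 1")

```text
t: 11.7
tool_pos: [0.5701, 0.3236, 0.1189]
orientation: [-0.846, 3.024, 0.0]
force: [-0.2, -0.1, -3.3]
opening: 0.0255
gripper_force: 60.0
```

```bash
python3 - <<'E'
from h import *
for i in range(4):
    robot.read_camera("side"); s=robot.read_state(); print(np.round(s["tool_pos"],4),s["force"].round(1) if hasattr(s["force"],"round") else s["force"])
im=robot.read_camera("wrist"); C=cal("wrist")
p=np.array([.5701,.3236,.1189]); print(proj(C,[[.484,.2698,.105]]))
cv2.imwrite("pics/w5.png",cv2.resize(im[0:160,200:440],None,fx=3,fy=3,interpolation=cv2.INTER_CUBIC))
E
```

```text
[0.5702 0.3238 0.1192] [-0.1  0.3 -2.6]
[0.5702 0.3238 0.1193] [-1.3 -0.2 -2.2]
[0.5701 0.3238 0.1192] [-1.1  0.1 -3.6]
[0.5699 0.3237 0.1189] [-0.  -0.8 -2.4]
[[309.8680669  33.5570804]]
```

View pics/w5.png

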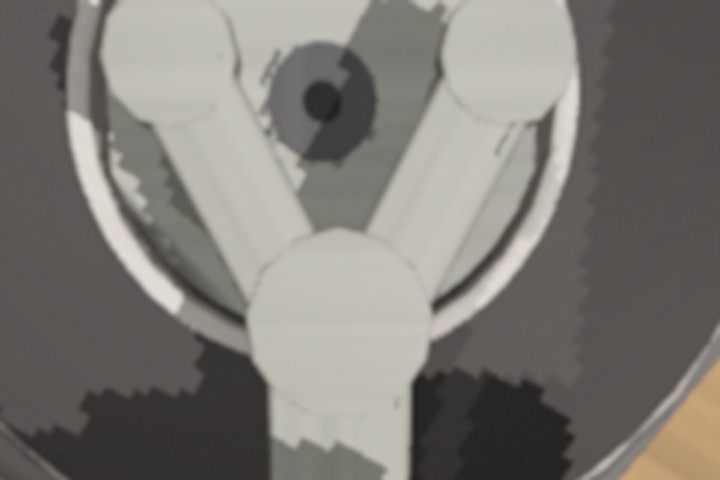

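```bash
python3 - <<'E'
from h import *
s=robot.read_state();C=cal("wrist");p=s["tool_pos"];R=cv2.Rodrigues(np.array(s["orientation"]))[0]
for n,u,z in(("c",[307.3,33.3],.105),("c",[307.3,33.3],.1),("pin",[312.7,19.7],p[2]+.013),("L",[256,20],p[2]+.013),("R",[369.3,20],p[2]+.013)):
    print(n,((ray(C,u,z)[0]-p)@R*1e3).round(2))
E
```

```text
c [101.39  -2.65  13.52]
c [102.3   -2.72  18.52]
pin [101.4   -0.17 -13.15]
L [101.29 -22.15 -13.15]
R [101.3   21.78 -13.16]
```

The hub is visible between the fork arms at (307,33), with the pin midpoint at (313,20). I correct about 2 mm sideways and descend gently.

play_rows(increments="0 -2.2 0 0 1;0 -2.2 0 0 1;0 -2.2 4 0 1;0 -2.2 8 0 1;0 -2.2 10 0 1;0 -2.2 12 0 1;0 -2.2 13 0 1;0 -2.2 14 0 1;0 -2.2 14 0 1")

```text
t: 12.85
tool_pos: [0.5706, 0.3215, 0.1037]
orientation: [-0.847, 3.025, 0.0]
force: [0.5, -0.6, -2.4]
opening: 0.0253
gripper_force: 60.0
```

play_rows(increments="0 0 1 0 1;0 0 2 0 1;0 0 3 0 1;0 0 3 0 1")

```text
t: 13.25
tool_pos: [0.5706, 0.3215, 0.1007]
orientation: [-0.847, 3.025, 0.0]
force: [0.8, 0.8, -1.4]
opening: 0.0251
gripper_force: 60.0
```

```bash
python3 - <<'E'
from h import *
s=robot.read_state();print(s["t"],s["tool_pos"],s["force"],s["wrist_torque"])
im=robot.read_camera("side"); a=im[200:320,200:380]; cv2.imwrite("pics/s6.png",cv2.resize(a,None,fx=4,fy=4,interpolation=cv2.INTER_CUBIC))
E
```

```text
13.25 [0.57062844 0.32154604 0.10067646] [ 0.76461894  0.77786094 -1.41018507] [ 0.2568831  -0.42385362  0.01664721]
```

View pics/s6.png

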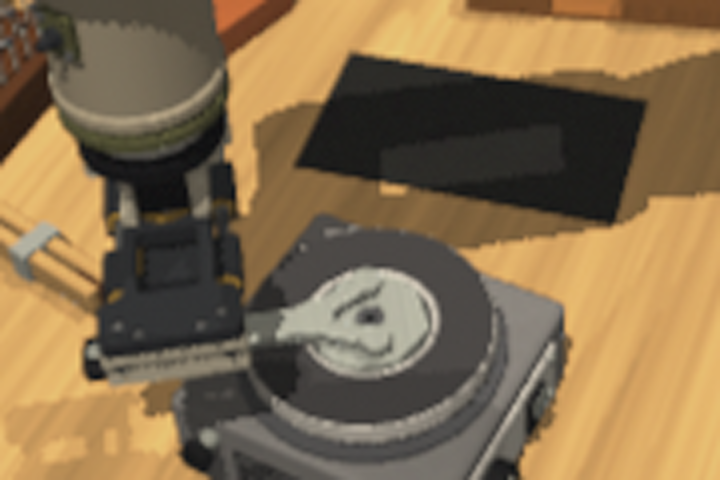

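The spanner is seated, head flat on the ring at (370,325), with no contact load. Now I turn about the ring axis.

play_rows(increments="0 0 1 0 1;0.4 -8.8 1 5 1;1.5 -17.6 1 10 1;3.5 -26.3 1 15 1;3.5 -26.3 1 15 1")

```text
t: 13.8
tool_pos: [0.583, 0.2972, 0.1007]
orientation: [-0.438, 3.107, 0.002]
force: [5.5, 3.5, -2.1]
opening: 0.0254
gripper_force: 60.0
```

```bash
cat > st.py <<'E'
from h import *
s=robot.read_state();R=cv2.Rodrigues(np.array(s["orientation"]))[0]
print(s["t"],s["tool_pos"].round(4) if hasattr(s["tool_pos"],"round") else s["tool_pos"],"yaw",np.degrees(np.arctan2(R[1,0],R[0,0])),"pins",(s["tool_pos"]+R@[.1015,0,0]).round(4),"F tool",(R.T@s["force"]).round(1),"T tool",(R.T@s["wrist_torque"]).round(2),s["q"][5])
E
python3 st.py
```

```text
13.8 [0.583  0.2972 0.1007] yaw -163.9372822942992 pins [0.4855 0.2691 0.1003] F tool [-6.2  1.8  2.1] T tool [-0.29 -1.46 -0.05] -1.4582165349782112
```

play_rows(increments="1 0 -0.5 0 1;1.4 -8.8 -0.5 5 1;2.5 -17.6 -0.5 10 1;4.5 -26.3 -0.5 15 1;4.5 -26.3 -0.5 15 1")

```text
t: 14.3
tool_pos: [0.587, 0.2704, 0.1016]
orientation: [-0.029, 3.135, 0.003]
force: [10.1, 3.0, -2.9]
opening: 0.0256
gripper_force: 60.0
```

```bash
python3 st.py
```

```text
14.3 [0.587  0.2704 0.1016] yaw -178.95749527175892 pins [0.4855 0.2686 0.101 ] F tool [-10.2   2.8   2.9] T tool [-0.43 -2.08 -0.05] -1.2362206826608655
```

play_rows(increments="-1 0 0 0 1;-2 0 0 0 1;-2 0 0 0 1")

```text
t: 14.6
tool_pos: [0.5871, 0.2708, 0.1006]
orientation: [-0.035, 3.139, 0.001]
force: [5.2, 1.8, -2.2]
opening: 0.0251
gripper_force: 60.0
```

```bash
python3 st.py
```

```text
14.6 [0.5871 0.2708 0.1006] yaw -178.72900098492005 pins [0.4856 0.2686 0.1004] F tool [-5.3  1.7  2.2] T tool [-0.33 -1.2  -0.04] -1.2398866064785934
```

play_rows(increments="-2 0 0 0 1;-1.6 -8.8 0 5 1;-0.5 -17.6 0 10 1;1.5 -26.3 0 15 1;1.5 -26.3 0 15 1")

```text
t: 15.1
tool_pos: [0.5845, 0.2439, 0.0997]
orientation: [-0.378, -3.117, 0.0]
force: [-1.2, 2.7, -1.9]
opening: 0.0258
gripper_force: 60.0
```

```bash
python3 st.py
```

```text
15.1 [0.5845 0.2439 0.0997] yaw 166.1783975200895 pins [0.4859 0.2682 0.0999] F tool [1.8 2.3 1.9] T tool [-0.33  0.1  -0.1 ] -1.0155341796508903
```

play_rows(increments="0.1 -4.4 0 2.5 1;0.4 -8.8 0 5 1;0.9 -13.2 0 7.5 1;1.5 -17.6 0 10 1;1.5 -17.6 0 10 1")

```text
t: 15.6
tool_pos: [0.5791, 0.2277, 0.0999]
orientation: [-0.643, -3.074, 0.0]
force: [-0.9, 0.9, -2.7]
opening: 0.0257
gripper_force: 60.0
```

```bash
python3 st.py
```

```text
15.6 [0.5791 0.2277 0.0999] yaw 156.38420920065758 pins [0.4861 0.2684 0.1   ] F tool [1.2 0.5 2.7] T tool [-0.26  0.07 -0.23] -0.8665238623901927
```

play_rows(increments="0.1 -4.4 0 2.5 1;0.4 -8.8 0 5 1;0.4 -8.8 0 5 1")

```text
t: 15.9
tool_pos: [0.5753, 0.2198, 0.0999]
orientation: [-0.776, -3.043, 0.001]
force: [-1.2, 1.1, -1.9]
opening: 0.025
gripper_force: 60.1
```

```bash
python3 st.py
```

```text
15.9 [0.5753 0.2198 0.0999] yaw 151.40023070391817 pins [0.4862 0.2684 0.1   ] F tool [1.6 0.4 1.9] T tool [-0.17  0.08 -0.33] -0.7899734520545713
```

play_rows(increments="0.1 -4.4 0 2.5 1;0.4 -8.8 0 5 1;0.4 -8.8 0 5 1")

```text
t: 16.2
tool_pos: [0.5708, 0.2122, 0.1]
orientation: [-0.908, -3.007, 0.001]
force: [-0.0, 0.7, -3.0]
opening: 0.0255
gripper_force: 60.1
```

```bash
python3 st.py
```

```text
16.2 [0.5708 0.2122 0.1   ] yaw 146.40980118665658 pins [0.4862 0.2684 0.1   ] F tool [0.4 0.6 3. ] T tool [-0.13  0.04 -0.38] -0.7126878131418204
```

play_rows(increments="0.1 -4.4 0 2.5 1;0.4 -8.8 0 5 1;0.4 -8.8 0 5 1")

```text
t: 16.5
tool_pos: [0.5657, 0.205, 0.1]
orientation: [-1.038, -2.965, 0.001]
force: [-1.2, -0.4, -1.4]
opening: 0.0257
gripper_force: 60.1
```

```bash
python3 st.py
```

```text
16.5 [0.5657 0.205  0.1   ] yaw 141.4101048317581 pins [0.4863 0.2683 0.1   ] F tool [ 0.7 -1.1  1.4] T tool [-0.   -0.01 -0.44] -0.6345539870171675
```

play_rows(increments="0.1 -4.4 0 2.5 1;0.1 -4.4 0 2.5 1")

```text
t: 16.7
tool_pos: [0.5629, 0.2017, 0.1]
orientation: [-1.102, -2.942, 0.001]
force: [-0.9, -1.1, -2.1]
opening: 0.0255
gripper_force: 60.2
```

```bash
python3 st.py
```

```text
16.7 [0.5629 0.2017 0.1   ] yaw 138.9132876916484 pins [0.4864 0.2684 0.1   ] F tool [-0.  -1.4  2.1] T tool [ 0.05 -0.07 -0.45] -0.5951944706552643
```

play_rows(increments="0.1 -4.4 0 2.5 1;0.1 -4.4 0 2.5 1")

```text
t: 16.9
tool_pos: [0.5601, 0.1985, 0.1001]
orientation: [1.166, 2.917, -0.0]
force: [-0.2, -0.6, -2.2]
opening: 0.0257
gripper_force: 60.3
```

```bash
python3 st.py
```

```text
16.9 [0.5601 0.1985 0.1001] yaw 136.40995037446677 pins [0.4866 0.2685 0.1001] F tool [-0.3 -0.6  2.2] T tool [-0.04 -0.14 -0.62] -0.5555307772898131
```

play_rows(increments="0.1 -4.4 0 2.5 1;0.1 -4.4 0 2.5 1")

```text
t: 17.1
tool_pos: [0.5583, 0.1966, 0.1009]
orientation: [1.228, 2.889, 0.004]
force: [3.6, 4.6, -3.6]
opening: 0.0254
gripper_force: 61.1
```

```bash
python3 st.py
```

```text
17.1 [0.5583 0.1966 0.1009] yaw 133.95790307729703 pins [0.4878 0.2696 0.1008] F tool [0.8 5.8 3.6] T tool [-1.04 -0.17 -1.17] -0.516158106246069
```

play_rows(increments="0.1 -2.6 0 1.5 1;0.1 -2.6 0 1.5 1")

```text
t: 17.3
tool_pos: [0.5574, 0.1957, 0.1016]
orientation: [1.263, 2.872, 0.008]
force: [7.5, 7.3, -3.2]
opening: 0.0252
gripper_force: 62.0
```

```bash
python3 st.py
```

```text
17.3 [0.5574 0.1957 0.1016] yaw 132.53270337675315 pins [0.4888 0.2705 0.1014] F tool [ 0.3 10.4  3.3] T tool [-1.8  -0.13 -1.47] -0.4928829797317986
```

The stop is reached: moment about 2.5 N·m and no further motion. I unload a little, then lift.

play_rows(increments="0.1 3 0 -2 1;0.2 6.2 0 -3.5 1;0.2 6.2 0 -3.5 1")

```text
t: 17.6
tool_pos: [0.5598, 0.1981, 0.1001]
orientation: [1.179, 2.912, -0.0]
force: [0.5, -0.0, -1.1]
opening: 0.0255
gripper_force: 60.4
```

```bash
python3 st.py
```

```text
17.6 [0.5598 0.1981 0.1001] yaw 135.92717499104685 pins [0.4869 0.2687 0.1   ] F tool [-0.3  0.3  1.1] T tool [-0.23 -0.33 -0.71] -0.5474886536906588
```

play_rows(increments="0.1 3.5 0 -2 1;0.1 3.5 0 -2 1;0.1 3.5 -4 -2 1;0.1 3.5 -8 -2 1;0.1 3.5 -12 -2 1;0.1 3.5 -20 -2 1;0.1 3.5 -40 -2 1;0.1 3.5 -60 -2 1;0.1 3.5 -60 -2 1")

```text
t: 18.5
tool_pos: [0.5642, 0.2013, 0.1646]
orientation: [1.13, 2.926, 0.007]
force: [1.1, -0.0, -2.1]
opening: 0.0258
gripper_force: 60.0
```

```bash
python3 st.py; python3 - <<'E'
from h import *
im=robot.read_camera("side"); cv2.imwrite("pics/s7.png",cv2.resize(im[190:340,200:400],None,fx=4,fy=4,interpolation=cv2.INTER_CUBIC))
E
```

```text
18.5 [0.5642 0.2013 0.1646] yaw 137.76717262238319 pins [0.4891 0.2695 0.1643] F tool [-0.8  0.7  2.1] T tool [-0.07 -0.16  0.02] -0.5767735264534626
```

View pics/s7.png

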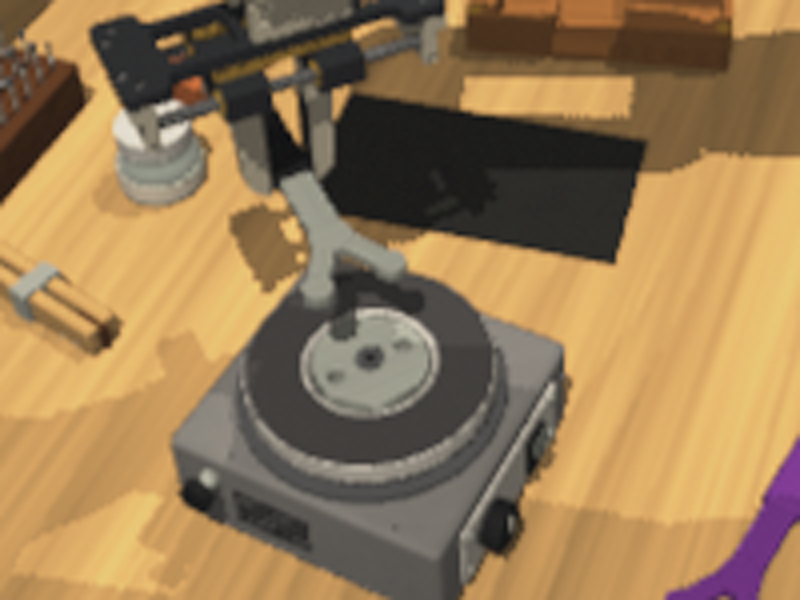

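play_rows(increments="-20 -30 -10 -8 1;-45 -60 -10 -16 1;-70 -90 -10 -24 1;-100 -125 -10 -33 1;-121 -155 -10 -41 1;-121 -155 -10 -49 1;-121 -155 -10 -49 1;-121 -155 40 -49 1;-121 -155 80 -49 1;-121 -155 120 -49 1;-121 -155 135 -49 1;-121 -155 135 -49 1")

```text
t: 19.75
tool_pos: [0.5446, 0.0054, 0.0221]
orientation: [0.183, -3.13, -0.002]
force: [-0.8, 0.4, -2.4]
opening: 0.0254
gripper_force: 60.0
```

```bash
python3 st.py; python3 - <<'E'
from h import *
h=ray("side",[[283.75,284],[300.75,276.25]],.105);d=h[0]-h[1];print(h.mean(0),np.hypot(*d[:2]),np.degrees(np.arctan2(d[1],d[0]))-90)
E
```

```text
19.75 [0.5446 0.0054 0.0221] yaw -173.31675092123015 pins [ 0.4438 -0.0064  0.0228] F tool [0.7 0.5 2.4] T tool [-0.02 -0.25 -0.02] -1.771871695130845
[0.48333636 0.27034989 0.105     ] 0.04473925173346357 -38.42164570469477
```

play_rows(increments="0 0 8 0 1;0 0 12 0 1;0 0 14 0 1;0 0 15.5 0 1;0 0 16.5 0 1;0 0 16.5 0 1;0 0 16.5 0 0.4;0 0 16.5 0 0.2;0 0 16.5 0 0.1;0 0 16.5 0 0.1;0 0 16.5 0 0.1")

```text
t: 20.85
tool_pos: [0.5474, 0.0045, 0.0088]
orientation: [-0.186, 3.136, -0.0]
force: [-0.2, -0.1, -0.0]
opening: 0.0415
gripper_force: 0.0
```

play_rows(increments="0 0 -30 0 0.1;0 0 -80 0 0.1;0 0 -130 0 0.1;40 0 -180 0 0.1;40 0 -200 0 0.1;40 0 -200 0 0.1")

```text
t: 21.45
tool_pos: [0.5097, -0.0006, 0.2147]
orientation: [-0.185, 3.127, -0.002]
force: [0.9, 0.8, 0.3]
opening: 0.0418
gripper_force: 0.0
```

```bash
python3 st.py; python3 - <<'E'
from h import *
a=robot.read_camera("wrist"); T=robot.read_camera("top"); S=robot.read_camera("side")
for n in("wrist","side"):
  for q in("spanner_pins","spanner_handle"):
    print(n,q,[(np.round(d["centre"],3).tolist(),round(d["conf"],2)) for d in robot.landmark_of(n,q)][:3])
h=lambda i:cv2.resize(i,(800,300))
cv2.imwrite("pics/fin.png",np.vstack([cv2.resize(S[180:330,200:400],(400,300)),cv2.resize(a,(400,250))]))
E
```

```text
21.45 [ 0.5097 -0.0006  0.2147] yaw -173.22665466122112 pins [ 0.4089 -0.0126  0.2138] F tool [-1.   0.7 -0.3] T tool [-0.08 -0.2   0.01] -1.790837933669738
wrist spanner_pins [([0.448, -0.011, 0.014], 0.56)]
wrist spanner_handle [([0.57, 0.006, 0.016], 0.75)]
side spanner_pins [([0.443, -0.007, 0.008], 0.74), ([0.262, 0.308, 0.006], 0.74), ([0.359, -0.422, 0.007], 0.68)]
side spanner_handle [([0.565, 0.003, 0.01], 0.85), ([0.234, 0.19, 0.013], 0.7), ([0.234, -0.425, 0.008], 0.64)]
```

View pics/fin.png

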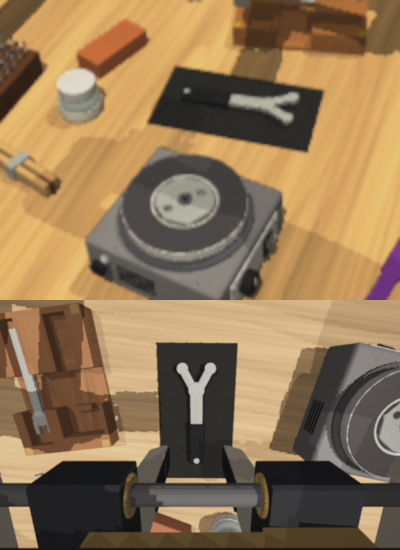

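The spanner lies flat on the mat within its edges, the gripper is clear, and everything else is in place. I hand it in.

```bash
python3 -c "
from plant import robot
print(robot.close_job())"
```

```text
the job is handed in; nothing more can be done
None
```

The clamp ring was turned clockwise about 70° until it came up hard against its stop, the spanner now lies flat, pins down, on the mat, and the job was handed in at about 22 s of the 61 s allowed; no verdict came back.

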